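# Lay a moulding block down on the tooling slab

## Robot

A 6-joint arm with a two-finger parallel gripper is mounted at the origin on the work surface. World frame = base frame: x ahead of the robot, y to its left, z up, the work surface at z = 0. Lengths are in mm, angles in rad, forces in N, time in s.
With the tool pointing down it reaches from about 400 to 925 mm from the base axis. Payload 12.5 kg.
Tool frame: the origin (TCP) lies on the centre line of the jaws, within the pads' length; the fingertips stand 8 mm ahead of it and the grasp point (between the pads) lies 11 mm behind it; z points along the fingers, x is the direction in which the jaws open and shut, and the axes are right-handed (so a half turn about z gives the same grasp; the last joint's range is limited). The gripper opens to 95 mm and grips with 3 to 60 N. Pads are 20 mm wide; open, the fingers measure 119 mm over their backs; the gripper's body (75 mm by 180 mm) begins 59 mm behind the grasp point.
Start: joints at [-1.393, 0.491, 1.559, -0, 1.092, -0.106], TCP at [175.026, -600.01, 222.661] pointing down, gripper open.
Joint ranges: [-3.1, 3.1], [-0.84, 2.19], [0.05, 2.79], [-1.13, 4.28], [0.06, 2.93], [-2.69, 2.69]. Speed limits (rad/s): [2.22, 2.22, 2.79, 3.14, 3.14, 3.14].

## Interface

Orientations are given as [roll, pitch, yaw] about the fixed x, y, z axes, in that order (R = Rz(yaw) Ry(pitch) Rx(roll)).
In Python, from cell import env gives the robot as it stands. The module is installed in compiled form; this text tells all that it offers.
- The arm moves only by the tool send_rows, never from a script. Its argument "moves" is a list that holds one entry, the list of rows, each a list of 6 numbers: the shift along the tool's x, y, z as a fraction of full scale, then the turn, a rotation vector about the tool's x, y, z as a fraction of full scale. A call has 1 to 12 rows; each row is the pose to reach, as a shift and turn from the pose commanded when the call began, along the tool's axes at that moment; what a row does not reach only later rows make up. Full scale, the value 1, is 0.3 m for a shift and 90 degrees for a turn. A row lasts 1/12 s, in which the tool goes at most 41.7 mm and 7.16 degrees, less where a joint would pass 70% of its speed; a pose out of reach is approached as far as the arm can. A call with a number of a shift or a turn outside -1 to 1 is refused whole. A call with a gripper value outside its range is refused whole. "grip" is the gripper's target within -1 to 1 (shut at 1, half-way at 0, fully open at -1), set as the call begins (left out, the last holds). The fingers move at their own pace and stop on an object; the grip force is fixed at half the most. Time passes only in rows, so rows that repeat a pose let the fingers close. It gives the time, the measured TCP pose, the force and the opening at its end, in the units of the state.
- env.state(): the state, without advancing time (a new reading comes with each control period).
- env.read_camera(name): name is "side" or "top" or "wrist"; returns a dict with "image" (480x640x3 uint8, red, green, blue), "mtx" (3x3 intrinsics, pixels), "T" (4x4, takes a point from camera to world coordinates); the wrist camera has in their place "mount" (4x4, takes a point from camera to tool coordinates, whose origin is the TCP and whose axes are the tool frame's). Camera axes: x right, y up, looking along -z (the intrinsics and any distortion apply to the point x, -y, -z); pixel columns grow to the right and rows downward; lengths in mm; the calibration is good to about 2 mm. The wrist camera is an equidistant fisheye: a pixel r from the principal point sees the ray r / f radians off the axis. A picture is of the moment at which its call begins: read the wrist's pose just before it. There is no depth.
- env.job_done(): hands the job in, once; it reports no verdict.
Trained networks look in the newest picture that a camera, given by its name, has taken for a name from the list of things; names that differ only in an ending like _2 or _b are one class to them, and where a whole thing is asked for, a point or a joint stands for the part that bears it (a point fixed in the world has none). Each returns a list of dicts, best first, with "confidence" (0 to 1); they miss things now and then, are a little off and sometimes report something else, mostly with a low value. They report only what shows in the picture. A call takes as long as a camera call. They do not tell look-alikes from the thing itself.
- env.look_for(camera, thing): "xy" ([column, row] in pixels, amid what is visible of it).
- env.outline_of(camera, thing): "region" (480x640 bool, what is visible of it) and "xy" ([column, row] in pixels, amid what is visible of it).
The state is a dict: "t": time; "joints": joint angles; "qvel": joint speeds; "tau": joint torques, N m; "eef_pos": TCP position; "tcp_rot": TCP orientation; "ft_force": force on the tool from outside, world axes, zero at the start; "moment": the same for the moment, N m; "opening": opening from 0.0 (shut) to 1.0 (fully open).
Only numpy, scipy, OpenCV 4.12 (cv2) and the standard library are available. Lean on these libraries where they do the work, as an engineer would, in place of code of your own. Each camera call takes 0.05 s, during which the arm holds its last target. There are 200 camera calls.

## Task

The tall wooden moulding block is too wide to grip. Slide it, still standing, until its foot butts squarely against the open edge of the marble slab, then push its top so that it tips over that edge onto the slab, and slide the lying block along the slab until its end is flush and square against the wooden rail and the whole block rests on the slab. Leave the other things on the bench where they are.

Things in the scene. Friction and masses are not known exactly. Their poses are not given: they have to be found in the camera images.
- slab: Fixed marble slab on the bench, 210 mm (x) by 245 mm (y), 30 mm thick; place and yaw (within 0.3 rad of 0) vary. Origin at bench level under the slab. Its y axis points from the open edge (y = -115 mm) to the end with the rail (y = +130 mm): a dark wooden rail, 30 mm wide, standing 22 mm above the slab, right across the slab along x.
- slab_edge (a point): Middle of the open upper edge of the slab (opposite the rail), 30 mm above the bench. The block's foot is to butt against the upright face below this edge.
- rail_face (a point): Middle of the rail's inner face (the one towards the open edge), at the level of the slab's top, 215 mm from the open edge. The rail's inner face is square to the slab's y.
- block_mid (a point): Centre of the plain beech block: 100 mm (x) by 88 mm (y) by 200 mm (z). It starts standing on end on the bench (z up, this point 100 mm up), 10 to 70 mm clear of the slab's open edge, its +y side facing that edge within 0.2 rad. Loose, 0.6 to 0.95 kg, centre of mass here, friction high: pushed lower than about 40 mm it slides standing, pushed higher it may tip.
- block_foot (a point): Middle of the lower edge of the block's +y side, the edge that butts the slab. Butted there and pushed near the top of its -y side, the block tips over the slab's edge: at about 35 degrees of lean it falls by itself and comes to lie along the slab, its foot end overhanging the open edge by some 20 to 60 mm.
- block_top (a point): Centre of the block's end face that is on top at the start and faces the rail when the block lies on the slab.
- jar: Bystander: small amber glass jar with a black lid, 52 mm across, 75 mm tall, beside the slab; origin at the centre of its underside.
- weight: Bystander: round brass weight with a knob, 60 mm across, 62 mm tall; origin at the centre of its underside.
- mallet: Bystander: hammer lying on the bench, handle towards its -x.
- awl: Bystander: awl with a wooden handle, 150 mm long, lying on the bench along its x.
- cork_block: Bystander: cork block, 90 x 55 x 35 mm; origin at the centre of its underside.
- tin: Bystander: bare metal can, 72 mm across, 90 mm tall; origin at the centre of its underside.
- bowl: Bystander: white ceramic bowl, 100 mm across, 45 mm tall; origin at the centre of its underside.
There are look-alikes about, which are no part of the job. There is more than one size of the part that bears block_mid; the job needs the largest.

How it is judged (in metres and radians):
On the way, in this order (a step that is already met when the one before it is completed fails the run):
1. the block stands upright with its foot butted squarely against the slab's open edge (within 6 mm, 0.1 rad) (angle between block_mid's own z axis and vertical below 0.12 rad and y of block_foot in the frame of slab_edge above -0.006 m and angle between the y axis of block_mid and the y axis of slab, either way round below 0.1 rad and x of block_foot in the frame of slab_edge between -0.06 and 0.06 m), for 0.1 s.
2. the block lies on its side on the slab, its top end towards the rail (angle between block_mid's own z axis and vertical between 1.5 and 1.64 rad and height (world z) of block_mid between 0.068 and 0.08 m and y of block_top in the frame of slab_edge above 0.12 m), for 0.2 s.
At the end, for the whole second after the job is handed in: The block lies at rest on its side on the slab, flat (within about 4 degrees), its end within 5 mm of the rail's inner face and its length square to the rail within 0.05 rad, the block not more than 55 mm off the slab's middle line to either side, nothing touching it but slab and rail (angle between block_mid's own z axis and vertical between 1.5 and 1.64 rad and height (world z) of block_mid between 0.068 and 0.08 m and y of block_top in the frame of rail_face above -0.005 m and angle between the z axis of block_mid and the y axis of slab, either way round below 0.05 rad and x of block_top in the frame of rail_face between -0.055 and 0.055 m and x of block_mid in the frame of rail_face between -0.055 and 0.055 m and linear speed of block below 0.01 m/s).
It fails at once if a bystander is pushed more than 20 mm from its place (distance of any of jar, weight, mallet, awl, cork_block, tin, bowl from where it was at the start of the episode above 0.02 m).
It also fails if it takes over 58 s, if anything falls off the work surface, if the arm or the gripper's body presses on something with over 40 N, if the wrist force passes 120 N, or if a joint passes its speed limit or range.

## Working session

There is one attempt and no reset: what is moved stays moved. The work goes in short steps, Python scripts to look and compute and a tool call to move; the robot and the scene stay as the last step left them, time stands still between calls to the robot, and variables do not carry over. Pictures are saved under pics/ and viewed, about 8 in all and at most 12, crops included, and the job is handed in when it is done.

Besides the shell and the picture viewer there is one more tool, called after "Emit:" as name(argument=value, ...), one argument or row to a line, values as JSON. send_rows: Moves the arm, as the interface text tells. Its arguments: {"type":"object","properties":{"moves":{"type":"array","items":{"type":"array","items":{"type":"array","items":{"type":"number"}}}},"grip":{"type":"number"}},"required":["moves"]}

```bash
ls; mkdir -p pics
python3 - <<'E'
from cell import env
import cv2
print(env.state())
for n in ("side","top"):
    c=env.read_camera(n); cv2.imwrite(f"pics/{n}0.png",c["image"][:,:,::-1]); print(n,c["mtx"],c["T"])
    for th in ("slab","block_mid","jar","weight","mallet","awl","cork_block","tin","bowl"):
        print(th,[(round(d["confidence"],2),[int(v) for v in d["xy"]]) for d in env.look_for(n,th)])
E
```

```text
pics
{'t': 0.0, 'joints': array([-1.39262452e+00,  4.91588303e-01,  1.55949806e+00,  1.89242371e-05,
        1.09169288e+00, -1.05588967e-01]), 'qvel': array([ 6.17058853e-06, -4.11234691e-04, -9.73290514e-04,  2.13337085e-04,
       -2.68489543e-04,  1.11187953e-03]), 'tau': array([ 4.65129269e-03, -6.12628698e+01, -2.58183360e+01,  6.94482308e-02,
        4.81971412e-02, -1.26205978e-04]), 'eef_pos': array([ 174.96710542, -599.7430487 ,  222.02714973]), 'tcp_rot': array([-3.14145091e+00,  1.17820759e-03, -1.28704420e+00]), 'ft_force': array([ 0.37640927,  0.08461639, -0.83543403]), 'moment': array([-0.03064142,  0.00811653,  0.01417302]), 'opening': 1.001709256914596}
side [[613.57997821   0.         319.64669005]
 [  0.         613.57997821 225.93599202]
 [  0.           0.           1.        ]] [[-8.95794584e-01  3.21647570e-01 -3.06748928e-01  1.10526370e+02]
 [-4.44388719e-01 -6.61200849e-01  6.04427087e-01  8.56874048e+02]
 [-8.41014843e-03  6.77758274e-01  7.35236691e-01  1.23268278e+03]
 [ 0.00000000e+00  0.00000000e+00  0.00000000e+00  1.00000000e+00]]
slab [(0.7, [316, 31
[... 362 characters left out ...]
02.28074852 230.32676964]
 [  0.           0.           1.        ]] [[-5.37739554e-04  9.88806706e-01 -1.49201239e-01  3.75702743e+02]
 [-9.99768077e-01 -3.74376834e-03 -2.12079232e-02 -3.93503232e+01]
 [-2.15291115e-02  1.49155231e-01  9.88579392e-01  1.29627342e+03]
 [ 0.00000000e+00  0.00000000e+00  0.00000000e+00  1.00000000e+00]]
slab [(0.88, [271, 257])]
block_mid [(0.96, [406, 293]), (0.91, [424, 171]), (0.8, [370, 235])]
jar [(0.64, [242, 200])]
weight [(0.94, [342, 190]), (0.53, [170, 229])]
mallet [(0.82, [141, 302])]
awl [(0.9, [490, 306]), (0.52, [270, 256])]
cork_block [(0.68, [172, 231]), (0.56, [144, 301])]
tin [(0.65, [174, 179])]
bowl [(0.7, [271, 262]), (0.62, [490, 203])]
```

View pics/top0.png

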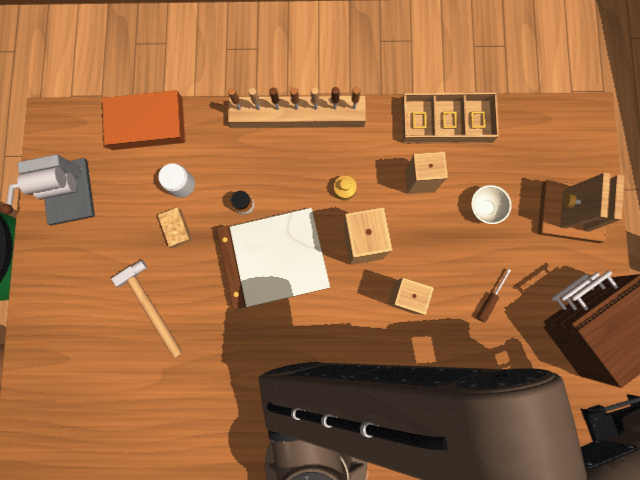

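View pics/side0.png

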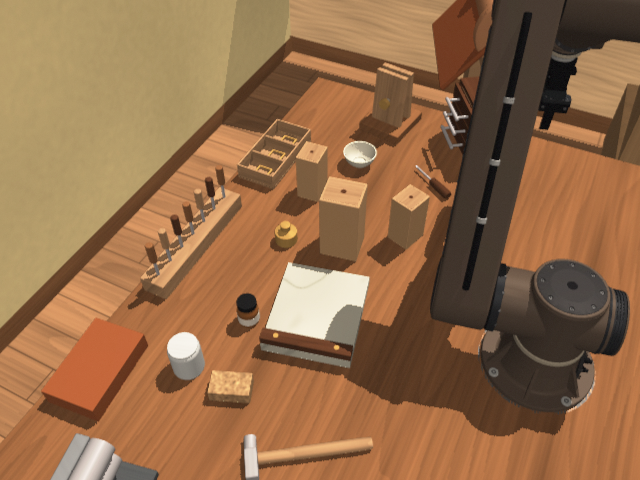

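```bash
cat > h.py <<'E'
from cell import env
import numpy as np, cv2
from scipy.optimize import minimize
from scipy.spatial.transform import Rotation as R
def proj(c,P):
    q=(np.linalg.inv(c["T"])@np.c_[P,np.ones(len(P))].T)[:3]
    q=np.array([q[0],-q[1],-q[2]]); p=c["mtx"]@q; return (p[:2]/p[2]).T
def unproj(c,uv,z):
    d=c["T"][:3,:3]@(np.array([1,-1,-1])*(np.linalg.inv(c["mtx"])@[*uv,1])); o=c["T"][:3,3]
    return o+d*(z-o[2])/d[2]
def box(lo,hi): return np.array([[x,y,z] for x in(lo[0],hi[0]) for y in(lo[1],hi[1]) for z in(lo[2],hi[2])],float)
SLAB=[box([-105,-115,0],[105,130,30]),box([-105,100,30],[105,130,52])]
STAND=[box([-50,-44,0],[50,44,200])]
LIE=[box([-50,-100,30],[50,100,118])]
def pts(b,p):
    c,s=np.cos(p[2]),np.sin(p[2]); return b@np.array([[c,s,0],[-s,c,0],[0,0,1]])+[p[0],p[1],0]
def mask(c,parts,p):
    m=np.zeros((480*2,640*2),np.uint8)
    for b in parts: cv2.fillConvexPoly(m,cv2.convexHull(np.round((proj(c,pts(b,p))*2+.5)*8).astype(np.int32)),1,shift=3)
    return m>0
def fit(obs,parts,p0):
    obs=[(c,np.kron(r,np.ones((2,2)))>0) for c,r in obs]
    def f(p):
        return sum(1-(m&r).sum()/(m|r).sum() for c,r in obs for m in [mask(c,parts,p)])
    sx=np.array([[0,0,0],[15,0,0],[0,15,0],[0,0,.1]])
    for k in (1,.4): 
        o=minimize(f,p0,method="Nelder-Mead",options=dict(initial_simplex=np.array(p0)+sx*k,xatol=.002,fatol=1e-5,maxiter=150)); p0=o.x
    return o.x,o.fun
def seg(name,c,thing,near):
    o=env.outline_of(name,thing)
    d=min(o,key=lambda d:np.hypot(*(np.array(d["xy"])-near)))
    print(name,thing,round(d["confidence"],2),np.round(d["xy"]),d["region"].sum()); return d["region"]
E
python3 - <<'E'
from h import *
T=env.read_camera("top"); a=seg("top",T,"slab",[271,257]); b=seg("top",T,"block_mid",[370,235])
S=env.read_camera("side"); a2=seg("side",S,"slab",[316,316]); b2=seg("side",S,"block_mid",[343,215])
s0=[*unproj(T,[277,257],30)[:2],.2]; b0=[*unproj(T,[370,235],100)[:2],.1]
for n,o,P,p0 in (("slab",[(T,a),(S,a2)],SLAB,s0),("slabT",[(T,a)],SLAB,s0),("slabS",[(S,a2)],SLAB,s0),("blk",[(T,b),(S,b2)],STAND,b0),("blkT",[(T,b)],STAND,b0)):
    p,f=fit(o,P,p0); print(n,p.round(3),f)
    if n=="slab": sp=p
    if n=="blk": bp=p
for c,n in((T,"top"),(S,"side")):
    im=c["image"][:,:,::-1].copy()
    for parts,p in((SLAB,sp),(STAND,bp)):
        for q in parts:
            cv2.polylines(im,[cv2.convexHull(np.round(proj(c,pts(q,p))).astype(np.int32))],True,(255,0,255),1)
    y0,x0=(150,200) if n=="top" else (150,230)
    cr=cv2.resize(im[y0:y0+220,x0:x0+220],None,fx=2.6,fy=2.6)[:, :400 if 0 else None]
    globals()[n]=cr
w=np.hstack([top,side]); cv2.imwrite("pics/fit0.png",cv2.resize(w,(800,400)))
for nm,uv,z in(("jar",(242,200),40),("wt",(343,188),30),("blkA",(427,172),100),("blkB",(413,295),80),("awl",(490,300),10)): print(nm,unproj(T,uv,z).round())
E
```

```text
top slab 0.9 [271. 258.] 8317
top block_mid 0.73 [370. 237.] 2237
side slab 0.94 [316. 315.] 8282
side block_mid 0.83 [344. 217.] 3508
slab [5.01659e+02 9.98760e+01 2.25000e-01] 0.05594186073553764
slabT [4.98923e+02 9.95270e+01 2.23000e-01] 0.017719476483595287
slabS [5.03284e+02 1.00255e+02 2.26000e-01] 0.01784388824559846
blk [ 5.39598e+02 -1.20481e+02  1.70000e-01] 0.09533951952818243
blkT [ 5.37600e+02 -1.21088e+02  1.76000e-01] 0.024390243902439046
jar [645. 187.  40.]
wt [677. -72.  30.]
blkA [ 699. -275.  100.]
blkB [ 402. -236.   80.]
awl [ 391. -440.   10.]
```

View pics/fit0.png

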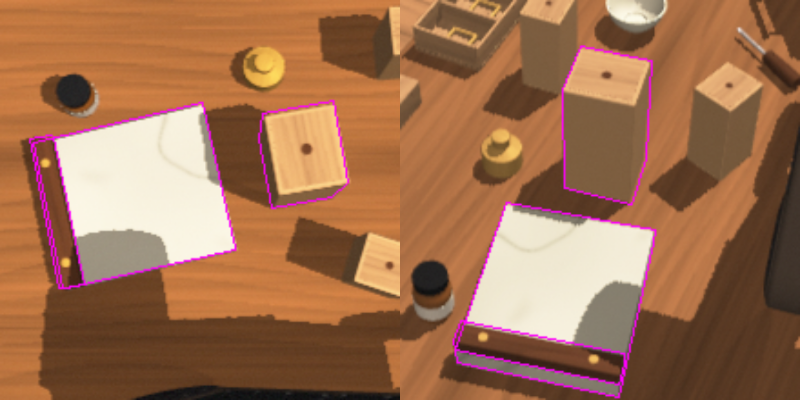

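Run:
```python
from h import *
from scipy.optimize import least_squares
T=env.read_camera("top");S=env.read_camera("side")
for n,a,b in(("A",(430,166),(312,153)),("B",(414,296),(410,194)),("big",(368,232),(343,191))):
    o=least_squares(lambda P:np.r_[proj(T,P[None])[0]-a,proj(S,P[None])[0]-b],[550,-200,100.]); P=o.x; print(n,P.round(),o.cost)
    for k in(30,35,40):
        print(k,[proj(T,P[None]+[[dx,dy,0]]).round()[0].tolist() for dx,dy in((k,0),(-k,0),(0,k),(0,-k))])
im=T["image"][140:320,340:520,::-1]; im2=S["image"][130:270,280:450,::-1]
cv2.imwrite("pics/ab.png",np.hstack([cv2.resize(im,(400,400)),cv2.resize(im2,(400,330))[ :].copy() if 0 else cv2.copyMakeBorder(cv2.resize(im2,(400,330)),0,70,0,0,0)]))
print(env.read_camera("wrist")["mount"].round(2))
```

```text
A [ 704. -275.  139.] 0.1908875268670736
30 [[429.0, 153.0], [430.0, 178.0], [417.0, 166.0], [443.0, 166.0]]
35 [[429.0, 151.0], [430.0, 180.0], [415.0, 166.0], [445.0, 166.0]]
40 [[429.0, 149.0], [430.0, 182.0], [413.0, 166.0], [447.0, 166.0]]
B [ 401. -225.  156.] 2.1100906884288975
30 [[413.0, 281.0], [414.0, 308.0], [400.0, 295.0], [427.0, 295.0]]
35 [[413.0, 279.0], [414.0, 310.0], [398.0, 295.0], [429.0, 295.0]]
40 [[413.0, 277.0], [414.0, 313.0], [396.0, 295.0], [432.0, 295.0]]
big [ 539. -121.  199.] 1.2029812617960771
30 [[367.0, 218.0], [368.0, 245.0], [354.0, 231.0], [381.0, 231.0]]
35 [[367.0, 215.0], [368.0, 247.0], [352.0, 231.0], [384.0, 231.0]]
40 [[367.0, 213.0], [368.0, 249.0], [350.0, 231.0], [386.0, 231.0]]
[[   1.      0.      0.      0.49]
 [   0.     -0.97   -0.25  -72.65]
 [   0.      0.25   -0.97 -162.56]
 [   0.      0.      0.      1.  ]]
```

View pics/ab.png

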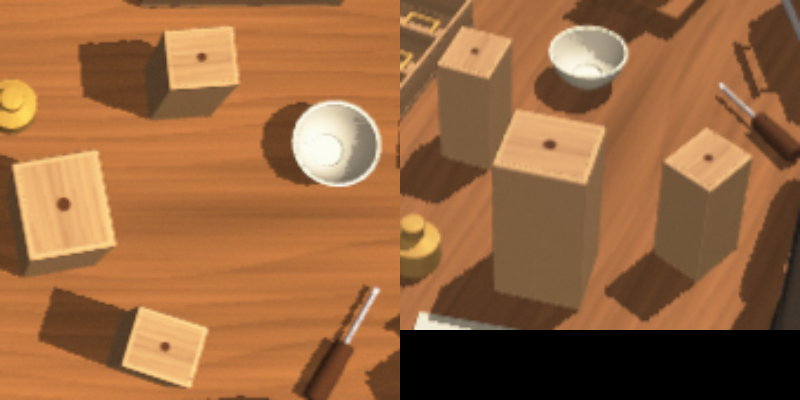

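```bash
cat >> h.py <<'E'
SL=np.array([501.7,99.9,.225])
def w(xs,ys,z):
    c,s=np.cos(SL[2]),np.sin(SL[2]); return np.array([SL[0]+c*xs-s*ys,SL[1]+s*xs+c*ys,z])
def Rt(yaw,tilt): return R.from_euler("xyz",[np.pi,0,yaw])*R.from_rotvec([tilt,0,0])
def go(p,Rg,p0=None,R0=None):
    s=env.state(); R0=R0 or R.from_euler("xyz",s["tcp_rot"]); p0=s["eef_pos"] if p0 is None else p0
    d=R0.inv().apply(np.array(p)-p0)/300; r=(R0.inv()*Rg).as_rotvec()/(np.pi/2)
    print([round(float(v),3) for v in (*d,*r)])
E
python3 - <<'E'
from h import *
A=Rt(-.5,0); p=np.array([360,-400,340.])
go(p,A); B=Rt(.225,np.pi/4); p2=w(-25,-295,300); go(p2,B,p,A); go(w(-25,-295,22),B,p2,B); print(p2)
E
```

```text
[-0.467, -0.779, -0.391, 0.0, -0.0, -0.501]
[0.205, -0.898, 0.133, 0.477, -0.181, -0.437]
[0.0, 0.655, 0.655, 0.0, 0.0, 0.0]
[ 543.14652415 -193.24192064  300.        ]
```

Emit:
send_rows(
  moves=[
    [[-0.1,-0.15,-0.39,0,0,-0.1],[-0.2,-0.3,-0.39,0,0,-0.2],[-0.467,-0.779,-0.391,0,0,-0.5],[-0.467,-0.779,-0.391,0,0,-0.5],[-0.467,-0.779,-0.391,0,0,-0.5],[-0.467,-0.779,-0.391,0,0,-0.5],[-0.467,-0.779,-0.391,0,0,-0.5],[-0.467,-0.779,-0.391,0,0,-0.5],[-0.467,-0.779,-0.391,0,0,-0.5],[-0.467,-0.779,-0.391,0,0,-0.5],[-0.467,-0.779,-0.391,0,0,-0.5],[-0.467,-0.779,-0.391,0,0,-0.5]],
  ],
  grip=0,
)

```text
t: 2.45
eef_pos: [359.4, -400.8, 339.5]
tcp_rot: [-3.142, 0.001, -0.503]
ft_force: [-0.7, 0.4, -0.5]
opening: 0.502
```

Emit:
send_rows(
  moves=[
    [[0.205,-0.898,0.133,0.477,-0.181,-0.437],[0.205,-0.898,0.133,0.477,-0.181,-0.437],[0.205,-0.898,0.133,0.477,-0.181,-0.437],[0.205,-0.898,0.133,0.477,-0.181,-0.437],[0.205,-0.898,0.133,0.477,-0.181,-0.437],[0.205,-0.898,0.133,0.477,-0.181,-0.437],[0.205,-0.898,0.133,0.477,-0.181,-0.437],[0.205,-0.898,0.133,0.477,-0.181,-0.437],[0.205,-0.898,0.133,0.477,-0.181,-0.437],[0.205,-0.898,0.133,0.477,-0.181,-0.437],[0.205,-0.898,0.133,0.477,-0.181,-0.437],[0.205,-0.898,0.133,0.477,-0.181,-0.437]],
  ],
)

```text
t: 3.45
eef_pos: [543.3, -194.2, 300.1]
tcp_rot: [-2.359, 0.001, 0.22]
ft_force: [-0.6, 0.2, -0.3]
opening: 0.502
```

Run:
```python
from h import *
print(env.state())
T=env.read_camera("top");S=env.read_camera("side")
cv2.imwrite("pics/p1.png",np.hstack([T["image"][100:340,200:540,::-1],S["image"][100:340,220:560,::-1]]))
go(w(-25,-295,300),Rt(.225,np.pi/4))
```

```text
{'t': 3.45, 'joints': array([-0.66664641,  0.59263727,  1.36847571,  0.47585115,  1.80920694,
       -0.92550168]), 'qvel': array([ 0.00500818, -0.01656025, -0.0002477 ,  0.00102462,  0.00550588,
       -0.00363076]), 'tau': array([-1.19542382e-01, -6.57492185e+01, -2.54146260e+01,  1.23199683e+00,
        1.74069330e+00,  1.34729817e-03]), 'eef_pos': array([ 543.34608741, -194.20216108,  300.13151168]), 'tcp_rot': array([-2.35879298e+00,  6.63546296e-04,  2.20432608e-01]), 'ft_force': array([-0.6406617 ,  0.22094488, -0.31694367]), 'moment': array([-0.35570807, -0.16237081, -0.01042356]), 'opening': 0.5024462805030562}
[-0.0, 0.0, 0.003, 0.002, -0.002, -0.002]
```

View pics/p1.png

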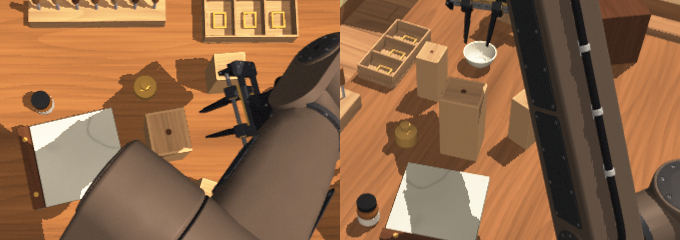

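Emit:
send_rows(
  moves=[
    [[0,0.1,0.1,0,0,-0.002],[0,0.2,0.2,0,0,-0.002],[0,0.28,0.28,0,0,-0.002],[0,0.36,0.36,0,0,-0.002],[0,0.42,0.42,0,0,-0.002],[0,0.47,0.47,0,0,-0.002],[0,0.5,0.5,0,0,-0.002],[0,0.53,0.53,0,0,-0.002],[0,0.56,0.56,0,0,-0.002],[0,0.56,0.56,0,0,-0.002]],
  ],
)

```text
t: 4.38
eef_pos: [543.2, -193.5, 61.0]
tcp_rot: [-2.356, -0.001, 0.225]
ft_force: [0.2, -0.2, 0.5]
opening: 0.502
```

Emit:
send_rows(
  moves=[
    [[0,0.03,0.03,0,0,0],[0,0.06,0.06,0,0,0],[0,0.09,0.09,0,0,0],[0,0.09,0.09,0,0,0]],
  ],
)

```text
t: 4.72
eef_pos: [542.9, -193.1, 21.9]
tcp_rot: [-2.355, 0.0, 0.225]
ft_force: [-0.2, 0.9, 0.2]
opening: 0.498
```

Run:
```python
from h import *
s=env.state();print(s["eef_pos"],s["tcp_rot"],s["ft_force"])
T=env.read_camera("top");S=env.read_camera("side")
cv2.imwrite("pics/p2.png",np.hstack([T["image"][100:340,200:540,::-1],S["image"][100:340,220:560,::-1]]))
go(w(-25,-295,22),Rt(.225,np.pi/4))
go(w(-25,-285,22),Rt(.225,np.pi/4))
```

```text
[ 542.94400322 -193.13872381   21.85907334] [-2.35491975e+00  1.03652959e-05  2.25351320e-01] [-0.18024953  0.85092751  0.15289036]
[-0.001, 0.003, 0.005, -0.0, -0.0, 0.001]
[-0.001, -0.02, 0.029, -0.0, -0.0, 0.001]
```

View pics/p2.png

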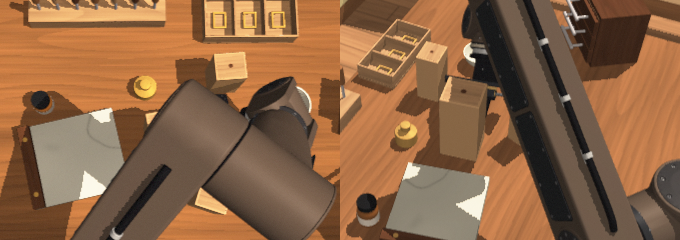

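Emit:
send_rows(
  moves=[
    [[0,-0.014,0.014,0,0,0],[0,-0.028,0.028,0,0,0],[0,-0.042,0.042,0,0,0],[0,-0.056,0.056,0,0,0],[0,-0.07,0.07,0,0,0],[0,-0.084,0.084,0,0,0],[0,-0.098,0.098,0,0,0],[0,-0.112,0.112,0,0,0],[0,-0.126,0.126,0,0,0],[0,-0.14,0.14,0,0,0]],
  ],
)

```text
t: 5.65
eef_pos: [530.4, -135.3, 24.3]
tcp_rot: [-2.357, -0.002, 0.225]
ft_force: [1.7, -4.8, 2.6]
opening: 0.504
```

Run:
```python
from h import *
s=env.state();print(s["eef_pos"],s["tcp_rot"],s["ft_force"])
S=env.read_camera("side"); b=seg("side",S,"block_mid",[343,235])
p,f=fit([(S,b)],STAND,[527,-70,.22]);print(p,f)
c,q=np.cos(.225),np.sin(.225);d=p[:2]-SL[:2];print("slab frame",d@[c,q],d@[-q,c])
im=S["image"][:,:,::-1].copy();cv2.drawContours(im,cv2.findContours(b.astype(np.uint8),0,2)[0],-1,(255,0,255),1)
cv2.imwrite("pics/p3.png",cv2.resize(im[120:360,230:480],None,fx=2.4,fy=2.4))
```

```text
[ 530.35097963 -135.26707854   24.34201157] [-2.35714673e+00 -2.21754244e-03  2.25316003e-01] [ 1.7258534  -4.78843633  2.62097037]
side block_mid 0.76 [342. 230.] 3480
[ 5.29745065e+02 -7.77970657e+01  2.45810419e-01] 0.03684685309832769
slab frame -12.307182258822857 -179.47508478629388
```

View pics/p3.png

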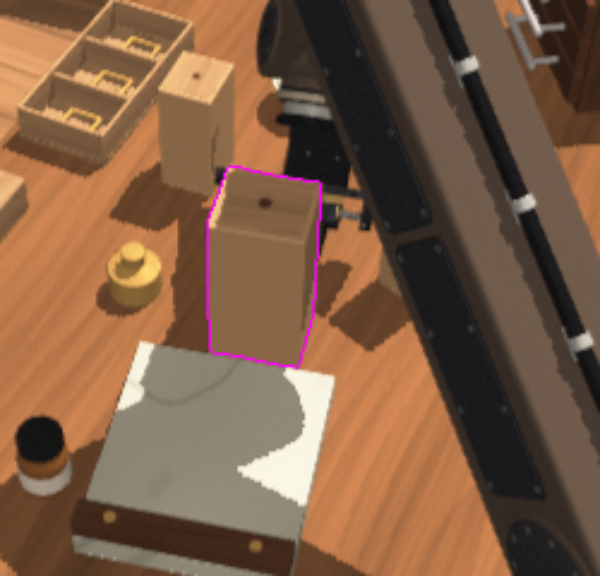

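Emit:
send_rows(
  moves=[
    [[0,-0.008,0.01,0,0,0],[0,-0.016,0.019,0,0,0],[0,-0.025,0.028,0,0,0],[0,-0.033,0.036,0,0,0],[0,-0.038,0.041,0,0,0]],
  ],
)

```text
t: 6.17
eef_pos: [526.7, -119.4, 23.6]
tcp_rot: [-2.357, -0.002, 0.225]
ft_force: [1.0, -5.1, 2.8]
opening: 0.499
```

Emit:
send_rows(
  moves=[
    [[0,-0.004,0.004,0,0,0],[0,-0.008,0.008,0,0,0],[0,-0.008,0.008,0,0,0]],
  ],
)

```text
t: 6.42
eef_pos: [526.3, -116.4, 23.7]
tcp_rot: [-2.358, -0.003, 0.225]
ft_force: [1.4, -5.8, 2.9]
opening: 0.498
```

Emit:
send_rows(
  moves=[
    [[0,-0.004,0.004,0,0,0],[0,-0.008,0.008,0,0,0],[0,-0.008,0.008,0,0,0]],
  ],
)

```text
t: 6.67
eef_pos: [526.7, -115.5, 23.7]
tcp_rot: [-2.363, -0.005, 0.224]
ft_force: [4.4, -19.4, 5.5]
opening: 0.499
```

Emit:
send_rows(
  moves=[
    [[0,-0.004,0.004,0,0,0],[0,-0.008,0.008,0,0,0],[0,-0.008,0.008,0,0,0]],
  ],
)

```text
t: 6.92
eef_pos: [526.8, -114.9, 23.8]
tcp_rot: [-2.369, -0.007, 0.223]
ft_force: [2.6, -36.7, 9.7]
opening: 0.499
```

Emit:
send_rows(
  moves=[
    [[0,0.03,-0.03,0,0,0],[0,0.06,-0.06,0,0,0],[0,0.07,-0.07,0,0,0],[0,0.07,-0.07,0,0,0]],
  ],
)

```text
t: 7.25
eef_pos: [531.0, -138.9, 23.2]
tcp_rot: [-2.356, -0.002, 0.225]
ft_force: [0.6, -0.7, -0.0]
opening: 0.504
```

Run:
```python
from h import *
s=env.state();print(s["eef_pos"],s["tcp_rot"],s["ft_force"])
S=env.read_camera("side"); b=seg("side",S,"block_mid",[343,245])
p,f=fit([(S,b)],STAND,[526,-58,.22]);print(p,f)
c,q=np.cos(.225),np.sin(.225);d=p[:2]-SL[:2];print("slab frame",d@[c,q],d@[-q,c])
B=Rt(.225,np.pi/4);go(w(-18,-243,182),B); go(w(-18,-205,182),B,w(-18,-243,182),B)
```

```text
[ 530.96798772 -138.9401994    23.15796359] [-2.35619667e+00 -1.51312898e-03  2.24647598e-01] [ 0.56687055 -0.68363198 -0.00370382]
side block_mid 0.86 [341. 233.] 3259
[ 5.27764997e+02 -6.32031116e+01  2.49756773e-01] 0.11114922813036021
slab frame -10.981335921081666 -164.80721879022965
[0.023, -0.363, -0.385, -0.0, -0.0, 0.001]
[-0.0, -0.09, 0.09, 0.0, 0.0, 0.0]
```

Run:
```python
from h import *
S=env.read_camera("side"); im=cv2.resize(S["image"][:,:,::-1],None,fx=4,fy=4,interpolation=cv2.INTER_CUBIC)
P=np.r_[w(-11,-159,0)[:2],.225]
for c,parts in(((255,0,255),[np.array([[-61,-115,0],[39,-115,0],[39,-115,200],[-61,-115,200],[39,-203,200],[-61,-203,200]])]),((0,255,0),[np.array([[-105,-115,30],[105,-115,30.],[105,100,30],[-105,100,30]])])):
    for q in parts:
        uv=np.round(proj(S,pts(q,SL))*4+1.5).astype(int)
        cv2.polylines(im,[uv[:4]],True,c,1)
        if len(uv)>4: cv2.polylines(im,[uv[[3,2,4,5]]],True,c,1)
cv2.imwrite("pics/p4.png",im[4*170:4*315,4*280:4*420])
```

```text
(no output)
```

View pics/p4.png

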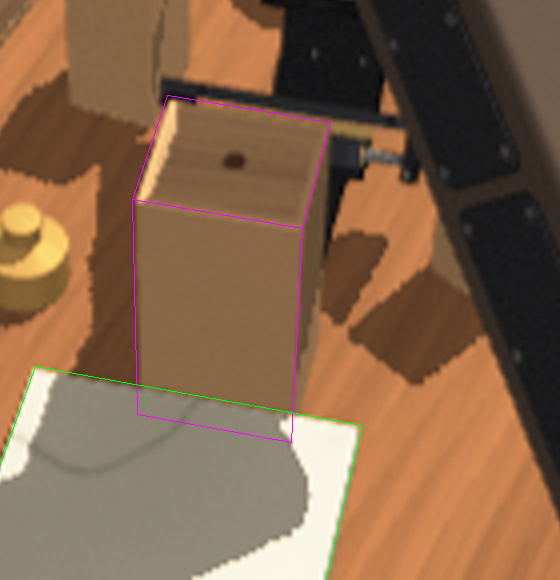

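The block fits the butted, square model: its top outline coincides at (135,200)-(302,228) and the slab edge line crosses its foot. Next I go up and tip it.

Emit:
send_rows(
  moves=[
    [[0.005,-0.07,-0.09,0,0,0],[0.01,-0.16,-0.18,0,0,0],[0.023,-0.25,-0.27,0,0,0],[0.023,-0.33,-0.355,0,0,0],[0.023,-0.363,-0.385,0,0,0],[0.023,-0.363,-0.385,0,0,0]],
  ],
)

```text
t: 7.9
eef_pos: [539.0, -141.0, 185.2]
tcp_rot: [-2.36, -0.005, 0.226]
ft_force: [-0.8, 0.5, -0.1]
opening: 0.502
```

Emit:
send_rows(
  moves=[
    [[0,-0.02,0.02,0,0,0],[0,-0.04,0.04,0,0,0],[0,-0.055,0.055,0,0,0],[0,-0.07,0.07,0,0,0],[0,-0.085,0.085,0,0,0],[0,-0.1,0.1,0,0,0]],
  ],
)

```text
t: 8.4
eef_pos: [528.9, -99.5, 181.9]
tcp_rot: [-2.357, -0.002, 0.225]
ft_force: [1.6, -3.5, 4.2]
opening: 0.499
```

Emit:
send_rows(
  moves=[
    [[0,-0.016,0.014,0,0,0],[0,-0.032,0.028,0,0,0],[0,-0.048,0.042,0,0,0],[0,-0.064,0.056,0,0,0],[0,-0.08,0.07,0,0,0],[0,-0.096,0.084,0,0,0],[0,-0.112,0.098,0,0,0],[0,-0.128,0.112,0,0,0],[0,-0.144,0.126,0,0,0],[0,-0.16,0.14,0,0,0]],
  ],
)

```text
t: 9.23
eef_pos: [514.5, -37.3, 186.3]
tcp_rot: [-2.357, -0.002, 0.225]
ft_force: [0.3, -0.4, -0.5]
opening: 0.502
```

Run:
```python
from h import *
s=env.state();print(s["eef_pos"],s["tcp_rot"],s["ft_force"])
S=env.read_camera("side");cv2.imwrite("pics/p5.png",cv2.resize(S["image"][150:390,200:480,::-1],None,fx=2,fy=2))
```

```text
[514.50183558 -37.29759681 186.29547318] [-2.35683465e+00 -1.66975168e-03  2.25454110e-01] [ 0.31197502 -0.43184957 -0.51537874]
```

View pics/p5.png

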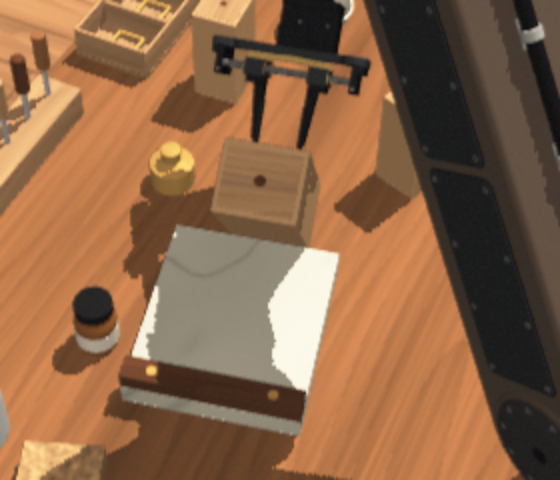

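The image shows the block leaning over the slab edge, with its top face at about (262,180) and foreshortened. The push force is near zero, so it is close to the tipping point and I keep pushing.

Emit:
send_rows(
  moves=[
    [[0,-0.016,0.014,0,0,0],[0,-0.032,0.028,0,0,0],[0,-0.048,0.042,0,0,0],[0,-0.064,0.056,0,0,0],[0,-0.08,0.07,0,0,0],[0,-0.096,0.084,0,0,0],[0,-0.096,0.084,0,0,0],[0,-0.096,0.084,0,0,0],[0,-0.096,0.084,0,0,0],[0,-0.096,0.084,0,0,0]],
  ],
)

```text
t: 10.12
eef_pos: [506.3, -1.0, 188.9]
tcp_rot: [-2.357, -0.002, 0.225]
ft_force: [0.7, -0.3, 0.7]
opening: 0.503
```

Run:
```python
from h import *
s=env.state();print(s["eef_pos"],s["tcp_rot"],s["ft_force"])
S=env.read_camera("side");cv2.imwrite("pics/p6.png",cv2.resize(S["image"][150:390,200:480,::-1],None,fx=2,fy=2))
```

```text
[506.31871001  -1.01791509 188.90568427] [-2.35711338e+00 -2.06268002e-03  2.25174927e-01] [ 0.67478124 -0.33727686  0.67138143]
```

View pics/p6.png

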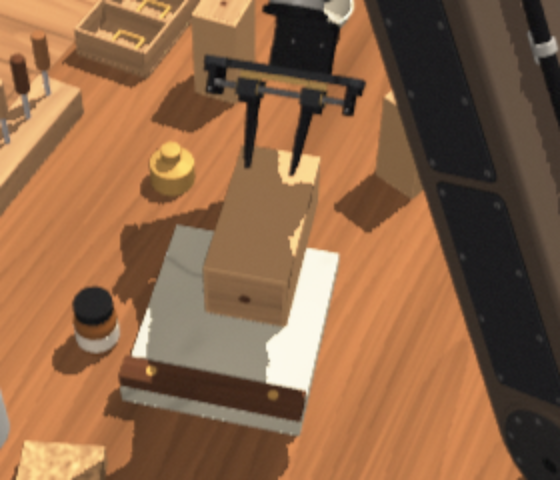

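It lies on the slab, with its top end (hole at (245,300)) towards the rail and the fingers above its foot end. I measure it next.

Run:
```python
from h import *
S=env.read_camera("side"); b=seg("side",S,"block_mid",[330,265])
p,f=fit([(S,b)],LIE,[*w(-11,-50,0)[:2],.22]);print(p,f)
c,q=np.cos(.225),np.sin(.225);d=p[:2]-SL[:2];xs,ys=d@[c,q],d@[-q,c];print("slab frame",xs,ys)
B=Rt(.225,np.pi/4);g=[w(xs,ys-175,200),w(xs,ys-145,62)]
go(g[0],B);go(w(xs,ys-145,62),B,g[0],B)
```

```text
side block_mid 0.96 [333. 268.] 3822
[5.10224877e+02 9.55822590e+00 2.31259264e-01] 0.056204785754034536
slab frame -11.845824358786876 -89.96658338522435
[0.021, 0.364, -0.416, 0.0, -0.001, 0.001]
[-0.0, 0.255, 0.396, 0.0, 0.0, 0.0]
```

Emit:
send_rows(
  moves=[
    [[0.01,0.08,-0.1,0,0,0],[0.02,0.17,-0.2,0,0,0],[0.021,0.26,-0.3,0,0,0],[0.021,0.364,-0.416,0,0,0],[0.021,0.364,-0.416,0,0,0],[0.021,0.364,-0.416,0,0,0],[0.021,0.364,-0.416,0,0,0]],
  ],
)

```text
t: 10.85
eef_pos: [549.0, -160.4, 199.7]
tcp_rot: [-2.356, -0.001, 0.225]
ft_force: [0.3, 1.5, 0.1]
opening: 0.499
```

Emit:
send_rows(
  moves=[
    [[0,0.08,0.08,0,0,0],[0,0.16,0.16,0,0,0],[0,0.24,0.24,0,0,0],[0,0.3,0.34,0,0,0],[0,0.27,0.38,0,0,0],[0,0.255,0.396,0,0,0],[0,0.255,0.396,0,0,0]],
  ],
)

```text
t: 11.43
eef_pos: [542.5, -129.2, 62.5]
tcp_rot: [-2.356, -0.001, 0.228]
ft_force: [0.1, -0.7, 0.1]
opening: 0.498
```

Emit:
send_rows(
  moves=[
    [[0,-0.014,0.014,0,0,0],[0,-0.028,0.028,0,0,0],[0,-0.042,0.042,0,0,0],[0,-0.056,0.056,0,0,0],[0,-0.07,0.07,0,0,0],[0,-0.084,0.084,0,0,0],[0,-0.098,0.098,0,0,0]],
  ],
)

```text
t: 12.02
eef_pos: [533.8, -91.0, 62.2]
tcp_rot: [-2.358, -0.003, 0.225]
ft_force: [1.4, -3.9, 2.5]
opening: 0.497
```

Emit:
send_rows(
  moves=[
    [[0,-0.013,0.013,0,0,0],[0,-0.026,0.026,0,0,0],[0,-0.039,0.039,0,0,0],[0,-0.052,0.052,0,0,0],[0,-0.065,0.065,0,0,0],[0,-0.078,0.078,0,0,0],[0,-0.091,0.091,0,0,0],[0,-0.104,0.104,0,0,0],[0,-0.117,0.117,0,0,0],[0,-0.13,0.13,0,0,0],[0,-0.143,0.143,0,0,0],[0,-0.155,0.155,0,0,0]],
  ],
)

```text
t: 13.02
eef_pos: [518.9, -26.5, 62.0]
tcp_rot: [-2.357, -0.002, 0.225]
ft_force: [1.1, -4.9, 3.4]
opening: 0.503
```

Run:
```python
from h import *
s=env.state();print(s["eef_pos"],s["tcp_rot"],s["ft_force"])
S=env.read_camera("side"); b=seg("side",S,"block_mid",[330,285])
p,f=fit([(S,b)],LIE,[*w(-11,-15,0)[:2],.22]);print(p,f)
c,q=np.cos(.225),np.sin(.225);d=p[:2]-SL[:2];print("slab frame",d@[c,q],d@[-q,c])
d=s["eef_pos"][:2]-SL[:2];print("tcp",d@[c,q],d@[-q,c])
```

```text
[518.91577912 -26.53476527  62.04434674] [-2.35717726e+00 -2.30611019e-03  2.25180205e-01] [ 1.0875894  -4.90630127  3.38010431]
side block_mid 0.68 [323. 293.] 4335
[4.93969840e+02 8.37231275e+01 2.33123819e-01] 0.023961932815951936
slab frame -11.144477907908339 -14.044472008379097
tcp -11.426560492733133 -127.08881396173282
```

Emit:
send_rows(
  moves=[
    [[0,-0.01,0.01,0,0,0],[0,-0.019,0.019,0,0,0],[0,-0.026,0.026,0,0,0],[0,-0.03,0.03,0,0,0]],
  ],
)

```text
t: 13.45
eef_pos: [515.9, -14.2, 61.9]
tcp_rot: [-2.357, -0.002, 0.225]
ft_force: [0.3, -4.2, 1.9]
opening: 0.5
```

Emit:
send_rows(
  moves=[
    [[0,-0.004,0.004,0,0,0],[0,-0.008,0.008,0,0,0],[0,-0.008,0.008,0,0,0]],
  ],
)

```text
t: 13.7
eef_pos: [516.1, -12.4, 61.9]
tcp_rot: [-2.36, -0.004, 0.225]
ft_force: [1.5, -12.6, 3.9]
opening: 0.498
```

Emit:
send_rows(
  moves=[
    [[0,-0.004,0.004,0,0,0],[0,-0.006,0.006,0,0,0],[0,-0.006,0.006,0,0,0]],
  ],
)

```text
t: 13.95
eef_pos: [516.2, -11.9, 61.9]
tcp_rot: [-2.364, -0.005, 0.225]
ft_force: [1.2, -28.0, 7.5]
opening: 0.503
```

Force is rising steeply, which means it is against the rail. I back off and check.

Emit:
send_rows(
  moves=[
    [[0,0.02,-0.02,0,0,0],[0,0.06,-0.06,0,0,0],[0,0.12,-0.12,0,0,0],[0,0.2,-0.2,0,0,0],[0,0.27,-0.27,0,0,0],[0,0.3,-0.35,0,0,0],[0,0.2,-0.45,0,0,0],[0,0.1,-0.55,0,0,0],[0,0.05,-0.6,0,0,0],[0,0.05,-0.6,0,0,0]],
  ],
)

```text
t: 14.78
eef_pos: [546.3, -144.3, 183.0]
tcp_rot: [-2.361, -0.006, 0.225]
ft_force: [-0.7, 0.7, 0.5]
opening: 0.5
```

Run:
```python
from h import *
s=env.state();print(s["t"],s["eef_pos"],s["ft_force"])
c,q=np.cos(.225),np.sin(.225)
S=env.read_camera("side"); b=seg("side",S,"block_mid",[323,300])
T=env.read_camera("top"); bt=env.outline_of("top","block_mid"); print([(d["confidence"],d["xy"]) for d in bt])
p,f=fit([(S,b)],LIE,[*w(-11,0,0)[:2],.22]);d=p[:2]-SL[:2];print(p,f,"slab frame",d@[c,q],d@[-q,c])
im=cv2.resize(S["image"][:,:,::-1],None,fx=4,fy=4,interpolation=cv2.INTER_CUBIC)
cv2.imwrite("pics/p7.png",im[4*220:4*365,4*240:4*400])
```

```text
14.7833 [ 546.26070707 -144.27485348  182.95901656] [-0.68482853  0.67153783  0.50019231]
side block_mid 0.69 [324. 295.] 4095
[(0.83, [426.8, 168.6]), (0.68, [267.6, 259.3])]
[4.93696985e+02 8.74775819e+01 2.25146310e-01] 0.07832073129443629 slab frame -10.572812513207863 -10.323776401551724
```

View pics/p7.png

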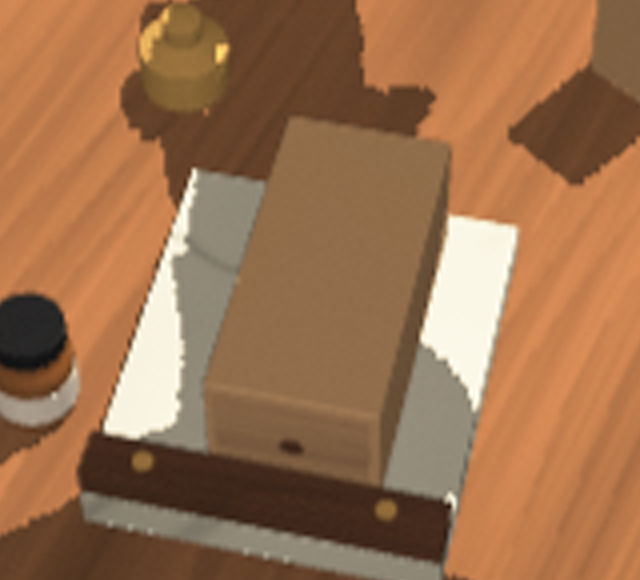

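Run:
```python
from h import *
S=env.read_camera("side")
for y in(90,95,100): 
    q=pts(np.array([[-11,y,74],[-61,y,118],[39,y,118],[-61,y-200,118],[39,y-200,118.]]),SL); print(y,((proj(S,q)-[240,220])*4+1.5).round(0).tolist())
print("seen [291,446],[207,381],[383,413],[292,117],[449,147]")
q=pts(np.array([[-105,-115,30],[105,-115,30],[-105,100,52],[105,100,52],[-105,100,30.]]),SL); print(((proj(S,q)-[240,220])*4+1.5).round().tolist(),"seen slab corners [194,170],[518,227]; rail inner top [92,432],[455,503]")
```

```text
90 [[294.0, 429.0], [382.0, 402.0], [204.0, 367.0], [455.0, 127.0], [292.0, 98.0]]
95 [[292.0, 437.0], [380.0, 409.0], [202.0, 374.0], [454.0, 133.0], [290.0, 104.0]]
100 [[290.0, 444.0], [378.0, 417.0], [199.0, 382.0], [452.0, 140.0], [288.0, 111.0]]
seen [291,446],[207,381],[383,413],[292,117],[449,147]
[[522.0, 225.0], [195.0, 166.0], [455.0, 499.0], [93.0, 426.0], [453.0, 520.0]] seen slab corners [194,170],[518,227]; rail inner top [92,432],[455,503]
```

```bash
python3 -c "
from cell import env
print(env.job_done(), env.state()['t'])"
```

```text
the job is handed in; nothing more can be done
the job is handed in; nothing more can be done
```

The block now lies along the slab with its end against the rail, and I handed the job in at about 15 s of the 58 s allowed. The hand-in gives no verdict.

I slid the standing block with the half-open fingertips, tool tilted 45°, until it butted the slab edge. There the force rose from 6 to 37 N. I then tipped it by pushing near its top, and slid it lying down until it met the rail, where the force rose from 4 to 28 N.

- **Flush at the rail:** The hole and most of the block's corners in the last side picture match a flush end within about 1–2 mm. The block's edge is parallel to the rail within the accuracy of the image. It sits about 10–15 mm off the slab's middle line, with its foot end about 15 mm inside the open edge.
- **A check that disagreed:** The automatic outline fit put the block about 10 mm short of the rail. I set it aside because its match was poor (misfit about 0.08) and the rail hides the end's lower edge in that view. The hole position and the contact force both show it flush.
- **An earlier doubtful fit:** The outline fit at the butting step was also poor, putting the foot about 6 mm short of the slab edge. The overlay and the contact force showed it butted.
- **Other things on the bench:** I steered clear of them, and the jar and brass weight look undisturbed in the last picture. I did not re-measure any of them.

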